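# Slide the glass array slide off the warmer and load the chip reader

## Robot

A 7-joint arm with a two-finger parallel gripper is mounted at the origin on the work surface. World frame = base frame: x ahead of the robot, y to its left, z up, the work surface at z = 0. Lengths are in m, angles in rad, forces in N, time in s.
With the tool pointing down it reaches from about 0.4 to 0.9 m from the base axis. Payload 5.6 kg.
Tool frame: the origin (TCP) lies midway between the tips of the shut fingers; the grasp point (between the pads) lies bot.grasp_offset behind it (bot.grasp_offset is the distance from the TCP to the grasp point, in m); z points along the fingers, y is the direction in which the jaws open and shut (so a half turn about z gives the same grasp; the last joint's range is limited). The gripper opens to 92 mm and grips with 3 to 60 N. Pads are 20 mm wide; open, the fingers measure 128 mm over their backs; the gripper's body (75 mm by 189 mm) begins 69 mm behind the grasp point.
Start: joints at [-1.262, 0.468, -0.012, 1.603, 0.006, 1.071, -0.056], TCP at [0.224, 0.61, 0.215] pointing down, gripper open.
Joint ranges: [-2.53, 2.53], [-0.31, 2.02], [-1.57, 1.55], [0.28, 2.44], [-1.29, 4.43], [0.15, 1.84], [-2.92, 2.92]. Speed limits (rad/s): [2.57, 2.57, 3.14, 3.14, 3.14, 3.14, 3.14].

## Interface

Orientations are given as a unit quaternion [x, y, z, w].
In Python, from bench import bot, optics, hand_in gives the robot as it stands.
- The arm moves only by the tool drive_tool, never from a script. Its argument "commands" is a list of rows, each an object with "offset": the shift along the tool's x, y, z in mm, a list of three; "angular": the turn, a rotation vector about the tool's x, y, z in degrees, a list of three. In form: [{"offset": [x, y, z], "angular": [rx, ry, rz]}, ...]. A call has 1 to 20 rows; each row is the pose to reach, as a shift and turn from the pose commanded when the call began, along the tool's axes at that moment; what a row does not reach only later rows make up. A row lasts 1/12 s, in which the tool goes at most 41.7 mm and 7.16 degrees, less where a joint would pass 70% of its speed; a pose out of reach is approached as far as the arm can. A call with a gripper value outside its range is refused whole. "grip" is the closure, from -1 (fully open) to 1 (shut), set as the call begins (left out, the last holds). The fingers move at their own pace and stop on an object; "grip_force" is the grip in N (left out, the last holds). Time passes only in rows, so rows that repeat a pose let the fingers close. It gives the time, the measured TCP pose, the force and the opening at its end, in the units of the state.
- bot.sense(): the state, without advancing time (a new reading comes with each control period).
- optics.camera(name): name is "scene" or "top"; returns a dict with "frame" (400x640x3 uint8, blue, green, red), "camera_matrix" (3x3 intrinsics, pixels), "k1" (the pictures are not rectified: a ray, as slopes to the right and down, at radius r is drawn at 1 + k1 r^2 times it, then the intrinsics apply), "T" (4x4, takes a point from camera to world coordinates). Camera axes: x right, y down, z forward; pixel columns grow to the right and rows downward; lengths in m; the calibration is good to about 2 mm. A picture is of the moment at which its call begins. There is no depth.
- hand_in(): hands the job in, once; it reports no verdict.
The state is a dict: "t": time; "joint_pos": joint angles; "joint_velocities": joint speeds; "joint_efforts": joint torques, N m; "eef_pos": TCP position; "orientation": TCP orientation; "force": force on the tool from outside, world axes, zero at the start; "ft_torque": the same for the moment, N m; "gripper_width": finger opening in m.
Only numpy, scipy, OpenCV 4.12 (cv2) and the standard library are available. Lean on these libraries where they do the work, as an engineer would, in place of code of your own. Each camera call takes 0.05 s, during which the arm holds its last target. There are 200 camera calls.

## Task

The glass array slide with the blue band lies flat on the slide warmer, too thin to get hold of there: press on it lightly with the fingertips and slide it over the warmer's plate, clear end first, until about two fifths of its length stands out over the edge that faces the chip reader, stopping before it tips. Then take hold of it where it overhangs, lift it off and lay it flat and fully home in the nest on the reader's tray, between the black stops, and let go. The glass is fragile and the plate is not quite level: feel your way, never bear down on the slide on the warmer or in the nest, do not drop it, and leave the yellow-banded slide and everything else on the bench as they are.

Things in the scene. Friction and masses are not known exactly. Their poses are not given: they have to be found in the camera images.
- slide_center (a point): Centre (half-way up) of the glass slide to be moved: 50 mm wide (its x), 75 mm long (its y), 3 mm thick (z up), pale glass, dark gridded square, BLUE band across its -y end. Starts flat on the warmer, clear +y end 40 to 100 mm short of the pick-up edge, turned up to 0.12 rad from it. Measured heights and slope are too coarse to press by.
- slide: The same blue-banded slide, origin under its centre; 22 to 37 g. It slips easily on the metal plate (friction 0.3 to 0.4) and clings better to the fingertips, so a steady press of 2 to 6 N drags it along. The glass cracks at more than 15 N pressed against the warmer or the reader.
- slide_lead (a point): Middle of the blue-banded slide's clear end, 37.5 mm from the slide's centre along its +y, half-way up its thickness; axes as the slide. This end goes out over the edge.
- slide_b_center (a point): Centre of the other slide on the warmer: same size, YELLOW band. It lies beside the first, about 116 mm away across the warmer (gap 45 to 75 mm); which of the two is nearer the robot varies. To be left alone.
- warmer: Slide warmer, fixed: white box with a flat dark metal plate on top, 240 mm (its x) by 200 mm (its y); plate top 70 mm above the origin (centre of its underside on the bench) at mid-plate, but not level: it slopes along y by up to 0.035 rad, up or down towards the edge. Its +y side faces the reader. The plate is 8 mm thick, stands 4 mm out past the box; beside that edge is free space down to the bench.
- warmer_edge (a point): Middle of the warmer's pick-up edge, on the plate's upper surface. The edge runs along this point's x; its +y points straight out over the edge along the plate, z up off the plate. The overhang is the y of slide_lead in this frame: 30 mm is right, below 20 mm too little, at 37 mm it tips.
- reader: Chip reader, fixed: low white instrument 300 mm (its x) by 260 mm (its y) by 148 mm high; origin at the centre of its underside on the bench; z up. Its front looks to its -y, towards the warmer, and the grey loading tray, 110 mm wide and 32 mm above the bench, stands 175 mm out of it.
- nest (a point): Centre of the nest, on the deck the slide rests on: 62 mm above the bench, 110 mm in front of the reader's face; axes as the reader. The deck is a pedestal 34 mm wide (x), 75 mm long (y), 30 mm above the tray, so fingers fit beside the slide. The slide's length lies along y, either way round; home, its centre is 1.5 mm above this point.
- nest_stop (a point): Top middle of the nest's end stop nearest the reader, for the stops' layout. All are black and 3.5 mm above the deck. Two end stops, 40 mm wide in x, 6 mm thick, inner faces at y = -39.5 and +39.5 mm from the nest's centre; two side lugs at mid-length, 10 mm long in y, 5 mm thick, inner faces at x = -27 and +27 mm: 2 mm of play all round.
- tip_box: Blue pipette-tip box, 82 x 122 x 70 mm, on the far side of the bench; bystander. Origin under its centre.
- tube_rack: Orange tube rack with capped tubes, 70 x 160 x 50 mm, on the far side of the bench; bystander. Origin under its centre.
- reagent: Amber glass bottle, 56 mm across, 115 mm high, far side of the bench; bystander. Origin under its centre.
- beaker: Glass beaker, 68 mm across, 90 mm high, to the robot's right of the warmer; bystander. Origin under its centre.
- dish: Clear flat round dish with lid, 90 mm across, 16 mm high, to the robot's right; bystander. Origin under its centre.
- marker: White marker pen with blue cap, 130 mm long, 13 mm thick, lying near the robot; bystander. Origin under its middle.

How it is judged:
By the outcome, as a careful person would: the job done as asked, in the order asked, and still so for the second after the job is handed in, with the robot touching nothing.
It also fails if it takes over 64 s, if anything falls off the work surface, if the arm or the gripper's body presses on something with over 40 N, if the wrist force passes 120 N, or if a joint passes its speed limit or range.

## Working session

There is one attempt and no reset: what is moved stays moved. The work goes in short steps, Python scripts to look and compute and a tool call to move; the robot and the scene stay as the last step left them, time stands still between calls to the robot, and variables do not carry over. Pictures are saved under pics/ and viewed, about 8 in all and at most 12, crops included, and the job is handed in when it is done.

Besides the shell and the picture viewer there is one more tool, called after "Request:" by a JSON object that holds its "name" and its "arguments". drive_tool: Moves the arm, as the interface text tells. Its arguments: {"type":"object","properties":{"commands":{"type":"array","items":{"type":"object","properties":{"offset":{"type":"array","items":{"type":"number"}},"angular":{"type":"array","items":{"type":"number"}}}}},"grip":{"type":"number"},"grip_force":{"type":"number"}},"required":["commands"]}

```bash
mkdir -p pics; ls; python3 - <<'E'
from bench import bot, optics
import cv2
print(bot.sense(), bot.grasp_offset)
for n in ("scene","top"):
    c=optics.camera(n); cv2.imwrite(f"pics/{n}0.png",c["frame"]); print(n,c["camera_matrix"],c["k1"],c["T"])
E
```

```text
pics
{'t': 0.0, 'joint_pos': array([-1.26200508,  0.46840955, -0.01159363,  1.60361813,  0.00596158,
        1.07137256, -0.05628885]), 'joint_velocities': array([ 0.0005904 , -0.00080839,  0.00120928, -0.00010046,  0.00076934,
       -0.00036764,  0.00088698]), 'joint_efforts': array([-1.08730266e-03, -5.20566845e+01, -1.31725677e-02, -2.43743008e+01,
       -5.66616375e-02,  1.74817740e-02,  1.69020163e-04]), 'eef_pos': array([0.2238384 , 0.60962683, 0.21362159]), 'orientation': array([ 1.75029075e-01,  9.84562866e-01, -8.79824249e-04, -1.08649370e-04]), 'force': array([ 0.37728103, -0.73717782,  0.52150197]), 'ft_torque': array([ 0.04289924, -0.01449706,  0.01556733]), 'gripper_width': 0.09196491071370551} 0.0187
scene [[363.20636566   0.         315.11347762]
 [  0.         363.20636566 195.37096588]
 [  0.           0.           1.        ]] -0.02542245388271422 [[ 0.66126474  0.63082623 -0.4059399   1.06483303]
 [ 0.75015074 -0.55486911  0.35971395 -0.47377872]
 [ 0.00167349 -0.54238227 -0.84013015  1.12906822]
 [ 0.          0.          0.          1.        ]]
top [[436.90849606   0.         315.63254428]
 [  0.         436.90849606 201.65768215]
 [  0.           0.           1.        ]] -0.07014443817226862 [[ 0.04977312 -0.97176682  0.23063367  0.29292501]
 [-0.99872905 -0.05026031  0.00376597 -0.02088978]
 [ 0.00793207 -0.23052799 -0.97303336  1.31130708]
 [ 0.          0.          0.          1.        ]]
```

View pics/top0.png

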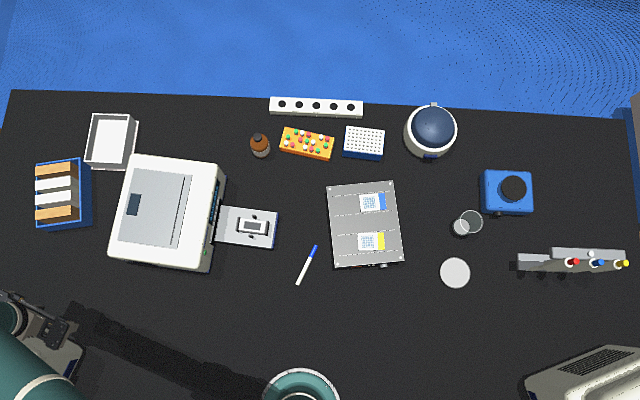

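View pics/scene0.png

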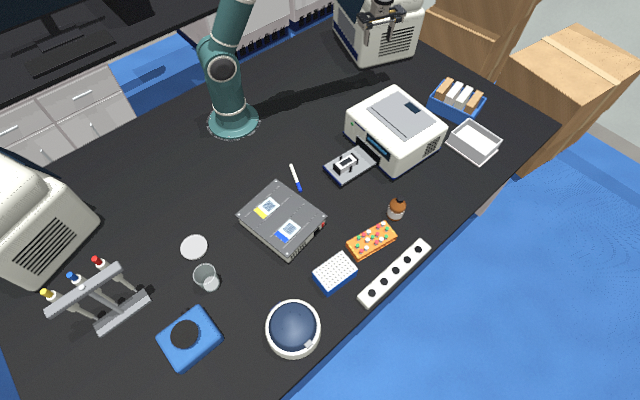

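Top view: the warmer plate spans roughly (327,187)-(403,268) and its pick-up edge is the left one. The blue slide is at (373,202), the yellow at (371,241), and the nest at (252,226). Next I'll view enlarged crops.

```bash
cat > h.py <<'E'
import numpy as np, cv2
from bench import bot, optics
from scipy.spatial.transform import Rotation as R
def ray(c,uv):
    K=c["camera_matrix"];uv=np.atleast_2d(np.array(uv,float))
    d=np.stack([(uv[:,0]-K[0,2])/K[0,0],(uv[:,1]-K[1,2])/K[1,1]],1);s=d.copy()
    for _ in range(10): s=d/(1+c["k1"]*(s**2).sum(1,keepdims=True))
    T=c["T"];return T[:3,3],np.c_[s,np.ones(len(s))]@T[:3,:3].T
def cast(c,uv,z):
    o,D=ray(c,uv);return o+D*((z-o[2])/D[:,2])[:,None]
def proj(c,P):
    P=np.atleast_2d(P);T=c["T"];q=(P-T[:3,3])@T[:3,:3];s=q[:,:2]/q[:,2:]
    s=s*(1+c["k1"]*(s**2).sum(1,keepdims=True));K=c["camera_matrix"]
    return s*[K[0,0],K[1,1]]+[K[0,2],K[1,2]]
def tri(c1,u1,c2,u2):
    o1,d1=ray(c1,u1);o2,d2=ray(c2,u2);d1=d1[0];d2=d2[0]
    s=np.linalg.lstsq(np.c_[d1,-d2],o2-o1,rcond=None)[0]
    a,b=o1+d1*s[0],o2+d2*s[1];return (a+b)/2,np.linalg.norm(a-b)
E
python3 - <<'E'
from h import *
t=optics.camera("top")["frame"];s=optics.camera("scene")["frame"]
f=lambda im,x,y,w,h,k:cv2.resize(im[y:y+h,x:x+w],None,fx=k,fy=k,interpolation=cv2.INTER_CUBIC)
A=np.hstack([f(t,320,175,90,100,4),f(t,205,195,90,100,4)])
cv2.imwrite("pics/t1.png",A)
B=np.hstack([f(s,230,170,100,100,4),f(s,315,120,100,100,4)]);cv2.imwrite("pics/s1.png",B)
E
```

```text
(no output)
```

View pics/t1.png

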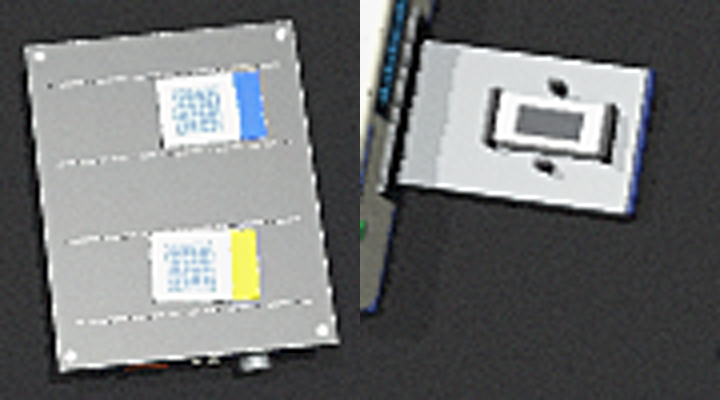

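View pics/s1.png

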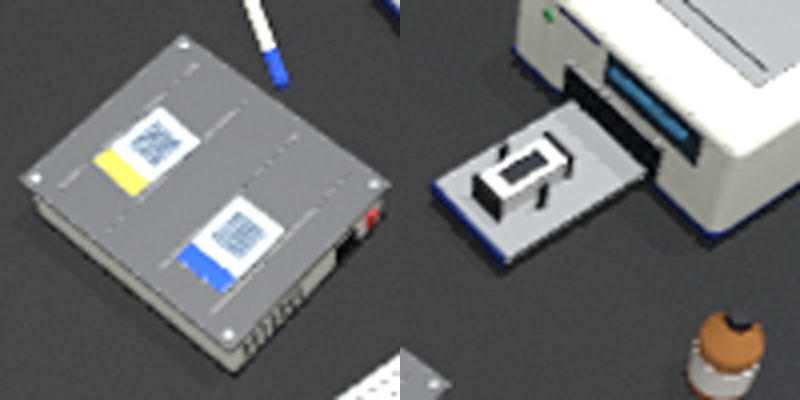

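The enlarged crops show the plate corners, both slides and the nest with its stops clearly. Now I'll measure them from masks.

```bash
cat > m.py <<'E'
from h import *
def up(c,x,y,w,h,k=8):
    return cv2.resize(c["frame"][y:y+h,x:x+w],None,fx=k,fy=k,interpolation=cv2.INTER_CUBIC)
def back(p,x,y,k=8): return (np.asarray(p,float)+.5)/k-.5+[x,y]
def big(m):
    cs,_=cv2.findContours(m.astype(np.uint8),cv2.RETR_EXTERNAL,cv2.CHAIN_APPROX_NONE);return max(cs,key=cv2.contourArea)
def quad(ct):
    h=cv2.convexHull(ct)
    for e in np.arange(.01,.2,.005):
        q=cv2.approxPolyDP(h,e*cv2.arcLength(h,True),True)
        if len(q)<=4: break
    q=q[:,0].astype(np.float64); pts=ct[:,0].astype(np.float64); L=[]
    for i in range(len(q)):   # refit sides with the contour points of the middle 70 %
        a,b=q[i],q[(i+1)%len(q)];d=(b-a)/np.linalg.norm(b-a);r=pts-a;s=r@d/np.linalg.norm(b-a)
        n=np.abs(r@[-d[1],d[0]]);p=pts[(s>.15)&(s<.85)&(n<10)].astype(np.float32)
        v=cv2.fitLine(p,cv2.DIST_HUBER,0,.01,.01).ravel();L.append(np.cross([*v[2:],1],[*(v[2:]+v[:2]),1]))
    P=[np.cross(L[i-1],L[i]) for i in range(len(q))];return np.array([p[:2]/p[2] for p in P])
E
python3 - <<'E'
from m import *
np.set_printoptions(precision=4,suppress=True)
B={"top":(320,172,92,105),"scene":(230,170,105,100)}
for n in B:
    c=optics.camera(n);b=B[n];I=up(c,*b);hsv=cv2.cvtColor(I,cv2.COLOR_BGR2HSV);g=hsv[...,2]
    H,S=hsv[...,0],hsv[...,1]
    bl=(H>95)&(H<125)&(S>120)&(g>120); k=np.ones((25,25),np.uint8)
    ct=big(bl);u=back(quad(ct),*b[:2]);print(n,"band",cast(c,u,.073)[:,:2].tolist())
    w=cv2.morphologyEx((((g>195)&(S<60))|bl).astype(np.uint8),cv2.MORPH_CLOSE,k)
    w=cv2.morphologyEx(w,cv2.MORPH_OPEN,np.ones((20,20),np.uint8))
    # component holding the band
    nl,lab=cv2.connectedComponents(w);l=np.bincount(lab[bl]).argmax()
    u=back(quad(big(lab==l)),*b[:2]);P=cast(c,u,.073)
    print("slide",P[:,:2],"c",P.mean(0),"sides",np.linalg.norm(P-np.roll(P,1,0),axis=1))
    pl=cv2.morphologyEx((g>85).astype(np.uint8),cv2.MORPH_OPEN,k)
    if n=="top":
        u=back(quad(big(pl)),*b[:2]);P=cast(c,u,.07);print("plate",u,P[:,:2],P.mean(0),np.linalg.norm(P-np.roll(P,1,0),axis=1))
T=optics.camera("top");S=optics.camera("scene")
tc=back([(26,47),(292,20),(339,342),(62,371)],320,175,4);sc=back([(390,184),(237,358),(20,182),(183,36)],230,170,4)
for a,b in zip(tc,sc): print("corner",*tri(T,a,S,b))
# screw/bolt dots as check, nest deck corners
dt=back([(499,96),(611,109),(603,157),(490,145)],115,195,4) # x offset 205-90
print(cast(T,dt,.062))
E
```

```text
top band [[0.623101388023839, -0.21486800597144154], [0.5772034458498098, -0.22064894218257272], [0.5720336301540525, -0.2058506887050703], [0.6221309437644804, -0.19801379322325519]]
slide [[ 0.6299 -0.2136]
 [ 0.5695 -0.2256]
 [ 0.5572 -0.1465]
 [ 0.6152 -0.1417]] c [ 0.5929 -0.1818  0.073 ] sides [0.0734 0.0616 0.0801 0.0583]
plate [[392.6579 179.5118]
 [404.1821 260.3253]
 [334.1061 267.627 ]
 [325.6141 185.8966]] [[ 0.6664 -0.2409]
 [ 0.4288 -0.2763]
 [ 0.3986 -0.0777]
 [ 0.6363 -0.0431]] [ 0.5325 -0.1595  0.07  ] [0.2001 0.2402 0.2009 0.2403]
scene band [[0.5749459238146275, -0.20424677355509474], [0.6233418134480466, -0.19625100810395546], [0.6246516200114227, -0.2134048653454016], [0.5774005235024249, -0.22022057419516955]]
slide [[ 0.5654 -0.146 ]
 [ 0.6185 -0.1373]
 [ 0.627  -0.2148]
 [ 0.5752 -0.2201]] c [ 0.5965 -0.1796  0.073 ] sides [0.0747 0.0539 0.0779 0.0521]
corner [ 0.6374 -0.0432  0.065 ] 0.003764628374078909
corner [ 0.671  -0.2394  0.06  ] 0.007606368365622161
corner [ 0.4306 -0.2761  0.0662] 0.0035092505578593596
corner [ 0.4009 -0.0793  0.0638] 0.003769568596273573
[[0.5268 0.2034 0.062 ]
 [0.5215 0.121  0.062 ]
 [0.486  0.1242 0.062 ]
 [0.4904 0.2067 0.062 ]]
```

```bash
cat >> h.py <<'E'
def to(p,yaw,q=None,pos=None):
    """offset mm (tool axes) and rotvec deg to reach TCP p, tool down, tool x at world angle yaw (deg)"""
    s=bot.sense();pos=s["eef_pos"] if pos is None else pos;r=R.from_quat(s["orientation"])
    a=np.radians(yaw);x=np.array([np.cos(a),np.sin(a),0]);z=np.array([0,0,-1.]);g=R.from_matrix(np.c_[x,np.cross(z,x),z])
    print("pos",np.round(pos,4),"off",np.round(r.inv().apply(np.array(p)-pos)*1000,1),"ang",np.round((r.inv()*g).as_rotvec(degrees=True),2),"F",np.round(s["force"],2),"t",round(s["t"],2),"w",round(s["gripper_width"],4))
E
python3 - <<'E'
from h import *
# press point 12 mm behind centre along slide
c=np.array([.5945,-.1805]);d=np.array([-.148,.989])
p=c-.012*d;print(p)
to([*p,.30],98.5); to([*p,.12],98.5)
E
```

```text
[ 0.596276 -0.192368]
pos [0.224  0.6101 0.2145] off [-626.1 -625.   -85.4] ang [-1.000e-02  1.000e-02  6.134e+01] F [ 0.23 -0.24  0.98] t 0.4 w 0.0919
pos [0.224  0.6101 0.2145] off [-626.1 -624.9   94.6] ang [-1.000e-02  1.000e-02  6.134e+01] F [ 0.23 -0.24  0.98] t 0.4 w 0.0919
```

Request:
{"name": "drive_tool", "arguments": {"commands": [{"offset": [0,0,-40],"angular": [0,0,0]},{"offset": [-10,-10,-80],"angular": [0,0,3]},{"offset": [-35,-35,-85],"angular": [0,0,7]},{"offset": [-60,-60,-85],"angular": [0,0,11]},{"offset": [-85,-85,-85],"angular": [0,0,15]},{"offset": [-110,-110,-85],"angular": [0,0,19]},{"offset": [-135,-135,-85],"angular": [0,0,23]},{"offset": [-160,-160,-85],"angular": [0,0,27]},{"offset": [-185,-185,-85],"angular": [0,0,31]},{"offset": [-210,-210,-85],"angular": [0,0,35]},{"offset": [-235,-235,-85],"angular": [0,0,39]},{"offset": [-260,-260,-85],"angular": [0,0,43]},{"offset": [-285,-285,-85],"angular": [0,0,47]},{"offset": [-310,-310,-85],"angular": [0,0,51]},{"offset": [-335,-335,-85],"angular": [0,0,55]},{"offset": [-360,-360,-85],"angular": [0,0,59]},{"offset": [-385,-385,-85],"angular": [0,0,61.3]},{"offset": [-410,-410,-85],"angular": [0,0,61.3]},{"offset": [-435,-435,-85],"angular": [0,0,61.3]},{"offset": [-460,-460,-85],"angular": [0,0,61.3]}], "grip": 1, "grip_force": 20}}

```text
t: 2.07
eef_pos: [0.4977, 0.0182, 0.3]
orientation: [0.652, 0.758, 0.001, 0.0]
force: [0.3, -0.0, 0.4]
gripper_width: 0.0007
```

```bash
python3 - <<'E'
from h import *
to([.5963,-.1924,.20],98.5)
E
```

```text
pos [0.4977 0.0182 0.3   ] off [-223.    66.1  100. ] ang [ 0.06 -0.03  0.05] F [ 0.35 -0.03  0.38] t 2.07 w 0.0007
```

Request:
{"name": "drive_tool", "arguments": {"commands": [{"offset": [-35,10,10]},{"offset": [-70,20,20]},{"offset": [-105,30,40]},{"offset": [-140,40,65]},{"offset": [-175,50,90]},{"offset": [-205,60,115]},{"offset": [-223,66,140]},{"offset": [-223,66,170]},{"offset": [-223,66,190]},{"offset": [-223,66,200]},{"offset": [-223,66,205]},{"offset": [-223,66,205]},{"offset": [-223,66,205]},{"offset": [-223,66,205]}]}}

```text
validation failed for argument at $.co...
```

```bash
python3 - <<'E'
from h import *
to([.5963,-.1924,.08],98.5)
c=optics.camera("top");s=optics.camera("scene")
f=lambda im,x,y,w,h,k:cv2.resize(im[y:y+h,x:x+w],None,fx=k,fy=k,interpolation=cv2.INTER_CUBIC)
cv2.imwrite("pics/p1.png",np.hstack([f(c["frame"],320,175,90,100,4),f(s["frame"],230,170,100,100,4)]))
print([np.mean([bot.sense()["force"] for _ in range(5)],0)])
E
```

```text
pos [0.4977 0.0182 0.3   ] off [-223.   66.  220.] ang [ 0.06 -0.03  0.05] F [ 0.35 -0.03  0.38] t 2.07 w 0.0007
[array([-0.07395189,  0.08306749, -0.08277158])]
```

View pics/p1.png

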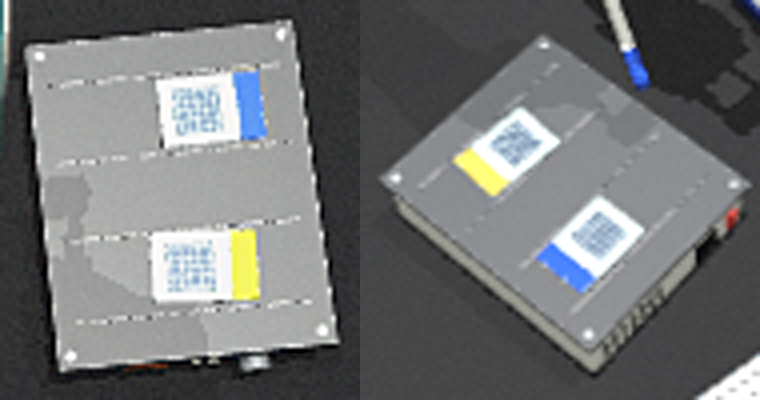

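The move was refused because each row needs "angular". The picture shows the scene unchanged, with the blue slide still at crop (212,107).

Request:
{"name": "drive_tool", "arguments": {"commands": [{"offset": [-35,10,10],"angular": [0,0,0]},{"offset": [-70,20,20],"angular": [0,0,0]},{"offset": [-105,30,40],"angular": [0,0,0]},{"offset": [-140,40,65],"angular": [0,0,0]},{"offset": [-175,50,90],"angular": [0,0,0]},{"offset": [-205,60,115],"angular": [0,0,0]},{"offset": [-223,66,140],"angular": [0,0,0]},{"offset": [-223,66,170],"angular": [0,0,0]},{"offset": [-223,66,190],"angular": [0,0,0]},{"offset": [-223,66,200],"angular": [0,0,0]},{"offset": [-223,66,205],"angular": [0,0,0]},{"offset": [-223,66,205],"angular": [0,0,0]},{"offset": [-223,66,205],"angular": [0,0,0]}]}}

```text
t: 3.25
eef_pos: [0.5966, -0.1905, 0.0958]
orientation: [0.652, 0.758, 0.001, 0.001]
force: [0.7, 0.3, -0.6]
gripper_width: 0.0
```

```bash
python3 - <<'E'
from h import *
to([.5963,-.1924,.08],98.5)
c=optics.camera("top");s=optics.camera("scene")
f=lambda im,x,y,w,h,k:cv2.resize(im[y:y+h,x:x+w],None,fx=k,fy=k,interpolation=cv2.INTER_CUBIC)
cv2.imwrite("pics/p2.png",np.hstack([f(c["frame"],320,175,90,100,4),f(s["frame"],230,170,100,100,4)]))
E
```

```text
pos [ 0.5966 -0.1905  0.0958] off [-1.8 -0.6 15.8] ang [0.1  0.02 0.08] F [ 0.72  0.27 -0.58] t 3.25 w 0.0
```

View pics/p2.png

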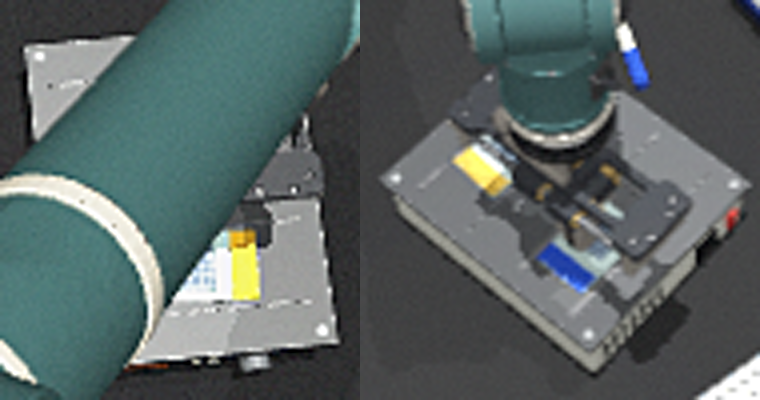

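Scene view: the closed fingers hover over the blue slide, just behind its centre (about crop (585,245)). Now I'll descend by feel.

Request:
{"name": "drive_tool", "arguments": {"commands": [{"offset": [-1,0,8],"angular": [0,0,0]},{"offset": [-1,0,14],"angular": [0,0,0]},{"offset": [-1,0,17.5],"angular": [0,0,0]},{"offset": [-1,0,17.5],"angular": [0,0,0]},{"offset": [-1,0,17.5],"angular": [0,0,0]},{"offset": [-1,0,17.5],"angular": [0,0,0]}]}}

```text
t: 3.85
eef_pos: [0.5958, -0.192, 0.0771]
orientation: [0.653, 0.758, -0.0, 0.0]
force: [0.7, 0.2, -0.3]
gripper_width: 0.0002
```

Request:
{"name": "drive_tool", "arguments": {"commands": [{"offset": [0,0,1],"angular": [0,0,0]},{"offset": [0,0,1],"angular": [0,0,0]},{"offset": [0,0,1],"angular": [0,0,0]}]}}

```text
t: 4.1
eef_pos: [0.5959, -0.1919, 0.0762]
orientation: [0.653, 0.758, 0.0, 0.0]
force: [0.4, 0.2, 0.1]
gripper_width: 0.0003
```

Request:
{"name": "drive_tool", "arguments": {"commands": [{"offset": [0,0,1],"angular": [0,0,0]},{"offset": [0,0,1],"angular": [0,0,0]},{"offset": [0,0,1],"angular": [0,0,0]}]}}

```text
t: 4.35
eef_pos: [0.5958, -0.1919, 0.075]
orientation: [0.652, 0.758, -0.0, -0.0]
force: [0.8, 0.0, -0.3]
gripper_width: 0.0006
```

Request:
{"name": "drive_tool", "arguments": {"commands": [{"offset": [0,0,0.7],"angular": [0,0,0]},{"offset": [0,0,0.7],"angular": [0,0,0]},{"offset": [0,0,0.7],"angular": [0,0,0]}]}}

```text
t: 4.6
eef_pos: [0.5958, -0.1918, 0.0744]
orientation: [0.652, 0.758, 0.0, -0.0]
force: [-0.9, -0.4, 0.1]
gripper_width: 0.0004
```

Request:
{"name": "drive_tool", "arguments": {"commands": [{"offset": [0,0,0.7],"angular": [0,0,0]},{"offset": [0,0,0.7],"angular": [0,0,0]},{"offset": [0,0,0.7],"angular": [0,0,0]}]}}

```text
t: 4.85
eef_pos: [0.5959, -0.1919, 0.074]
orientation: [0.652, 0.758, 0.0, 0.0]
force: [-1.0, 0.5, 3.8]
gripper_width: 0.0006
```

Contact at 3.8 N. I'll drag a short way to learn the slope.

Request:
{"name": "drive_tool", "arguments": {"commands": [{"offset": [2,0,0],"angular": [0,0,0]},{"offset": [5,0,0.1],"angular": [0,0,0]},{"offset": [8,0,0.2],"angular": [0,0,0]},{"offset": [10,0,0.2],"angular": [0,0,0]},{"offset": [10,0,0.2],"angular": [0,0,0]}]}}

```text
t: 5.27
eef_pos: [0.5948, -0.1817, 0.0739]
orientation: [0.652, 0.758, 0.0, 0.0]
force: [0.5, -0.5, 5.5]
gripper_width: 0.0005
```

```bash
python3 - <<'E'
from h import *
F=[]
for _ in range(6): F.append(bot.sense()["force"]);optics.camera("top")
print(np.round(F,2),bot.sense()["eef_pos"])
E
```

```text
[[ 0.5  -0.54  5.55]
 [ 0.2  -0.22  5.91]
 [-0.4  -0.31  5.58]
 [ 0.83 -0.63  5.55]
 [-0.13 -0.5   5.42]
 [ 0.2  -0.48  5.57]] [ 0.59480596 -0.1816246   0.07386684]
```

Request:
{"name": "drive_tool", "arguments": {"commands": [{"offset": [2,0,-0.15],"angular": [0,0,0]},{"offset": [5,0,-0.15],"angular": [0,0,0]},{"offset": [8,0,-0.15],"angular": [0,0,0]},{"offset": [11,0,-0.15],"angular": [0,0,0]},{"offset": [14,0,-0.15],"angular": [0,0,0]},{"offset": [15,0,-0.15],"angular": [0,0,0]},{"offset": [15,0,-0.15],"angular": [0,0,0]}]}}

```text
t: 6.15
eef_pos: [0.5921, -0.1664, 0.0736]
orientation: [0.652, 0.758, 0.0, -0.0]
force: [-0.7, -0.5, 4.2]
gripper_width: 0.0005
```

```bash
python3 - <<'E'
from h import *
F=[]
for _ in range(3): F.append(bot.sense()["force"]);s=optics.camera("scene")
print(np.round(F,2),bot.sense()["eef_pos"])
cv2.imwrite("pics/d1.png",cv2.resize(s["frame"][170:270,230:330],None,fx=5,fy=5,interpolation=cv2.INTER_CUBIC))
E
```

```text
[[-0.66 -0.46  4.23]
 [-0.02 -0.51  4.49]
 [ 0.04  0.72  4.48]] [ 0.59210274 -0.16638545  0.07364284]
```

View pics/d1.png

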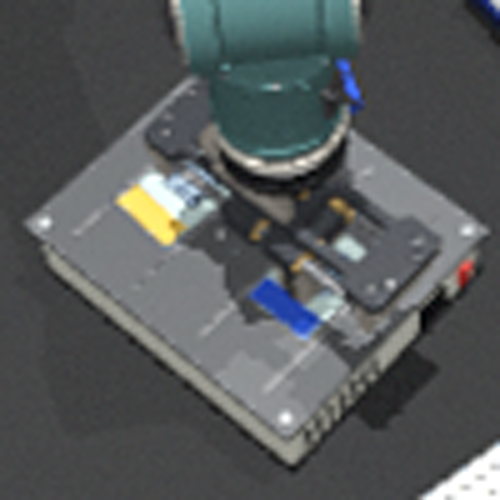

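The slide follows: its band is now at crop (285,308), against (262,334) before. I'll continue the drag and track the band by mask.

Request:
{"name": "drive_tool", "arguments": {"commands": [{"offset": [3,0,0],"angular": [0,0,0]},{"offset": [7,0,0.05],"angular": [0,0,0]},{"offset": [11,0,0.1],"angular": [0,0,0]},{"offset": [15,0,0.1],"angular": [0,0,0]},{"offset": [18,0,0.15],"angular": [0,0,0]},{"offset": [20,0,0.2],"angular": [0,0,0]},{"offset": [20,0,0.2],"angular": [0,0,0]}]}}

```text
t: 6.88
eef_pos: [0.589, -0.1464, 0.0734]
orientation: [0.652, 0.758, 0.0, -0.0]
force: [-0.5, 1.0, 4.1]
gripper_width: 0.0004
```

```bash
cat > tr.py <<'E'
from m import *
E0=np.array([.51745,-.0604]);d=np.array([-.147,.989])
F=[]
for _ in range(3): F.append(bot.sense()["force"]);c=optics.camera("scene")
st=bot.sense();print(np.round(F,2)[:,2],np.round(st["eef_pos"],4),"t",round(st["t"],2),"tcp y in edge frame",np.round((st["eef_pos"][:2]-E0)@d,4))
b=(230,160,120,120);I=up(c,*b);h=cv2.cvtColor(I,cv2.COLOR_BGR2HSV)
m=(h[...,0]>100)&(h[...,0]<130)&(h[...,1]>140)&(h[...,2]>60)
m[:200]=0
ct=big(m);q=back(quad(ct),*b[:2]);P=cast(c,q,.073)[:,:2]-E0
e=np.array([d[1],-d[0]]);A=np.c_[P@e,P@d]*1000;A=A[np.argsort(A[:,1])]
dd=A[1]-A[0];dd*=np.sign(dd[0]);print("band corners edge frame mm\n",A.round(1),"rear mid",A[:2].mean(0).round(1),"lead y",A[:2].mean(0)[1].round(1)+75,"tilt deg",np.degrees(np.arctan2(dd[1],dd[0])).round(1))
E
python3 tr.py
```

```text
[4.09 3.9  4.42] [ 0.589  -0.1464  0.0733] t 7.03 tcp y in edge frame -0.0955
band corners edge frame mm
 [[  37.  -120.2]
 [  83.2 -119.8]
 [  36.3 -104.5]
 [  86.  -104.3]] rear mid [  60.1 -120. ] lead y -45.0 tilt deg 0.5
```

Request:
{"name": "drive_tool", "arguments": {"commands": [{"offset": [3,0,0],"angular": [0,0,0]},{"offset": [7,0,0.05],"angular": [0,0,0]},{"offset": [11,0,0.1],"angular": [0,0,0]},{"offset": [15,0,0.15],"angular": [0,0,0]},{"offset": [19,0,0.2],"angular": [0,0,0]},{"offset": [23,0,0.25],"angular": [0,0,0]},{"offset": [27,0,0.3],"angular": [0,0,0]},{"offset": [30,0,0.3],"angular": [0,0,0]},{"offset": [30,0,0.3],"angular": [0,0,0]}]}}

```text
t: 7.78
eef_pos: [0.5844, -0.1164, 0.0729]
orientation: [0.652, 0.758, 0.0, -0.001]
force: [0.2, 0.3, 0.8]
gripper_width: 0.0002
```

```bash
python3 tr.py
```

```text
[0.8  0.99 0.43] [ 0.5845 -0.1174  0.073 ] t 7.93 tcp y in edge frame -0.0663
band corners edge frame mm
 [[ 37.3 -90.7]
 [ 85.4 -90. ]
 [ 35.3 -74.9]
 [ 84.7 -74. ]] rear mid [ 61.3 -90.3] lead y -15.299999999999997 tilt deg 0.9
```

Force fell to 0.8 N, so the slope is steeper than I fed in. I'll press again gently before dragging on.

Request:
{"name": "drive_tool", "arguments": {"commands": [{"offset": [0,0,0.2],"angular": [0,0,0]},{"offset": [0,0,0.3],"angular": [0,0,0]},{"offset": [0,0,0.3],"angular": [0,0,0]}]}}

```text
t: 8.18
eef_pos: [0.5846, -0.1177, 0.0729]
orientation: [0.653, 0.758, 0.0, -0.0]
force: [-0.9, 0.8, 1.6]
gripper_width: 0.0005
```

Request:
{"name": "drive_tool", "arguments": {"commands": [{"offset": [3,0,0.05],"angular": [0,0,0]},{"offset": [6,0,0.1],"angular": [0,0,0]},{"offset": [9,0,0.2],"angular": [0,0,0]},{"offset": [12,0,0.25],"angular": [0,0,0]},{"offset": [15,0,0.3],"angular": [0,0,0]},{"offset": [15,0,0.3],"angular": [0,0,0]}]}}

```text
t: 8.68
eef_pos: [0.5825, -0.102, 0.0727]
orientation: [0.652, 0.758, 0.0, -0.0]
force: [-1.0, 1.3, 2.3]
gripper_width: 0.0007
```

```bash
python3 tr.py
```

```text
[2.32 2.5  3.87] [ 0.5826 -0.1021  0.0726] t 8.83 tcp y in edge frame -0.0508
band corners edge frame mm
 [[ 84.5 -76.4]
 [ 37.4 -75.7]
 [ 86.  -60.8]
 [ 37.7 -59. ]] rear mid [ 61. -76.] lead y -1.0 tilt deg -0.8
```

Request:
{"name": "drive_tool", "arguments": {"commands": [{"offset": [3,0,0.1],"angular": [0,0,0]},{"offset": [6,0,0.15],"angular": [0,0,0]},{"offset": [9,0,0.2],"angular": [0,0,0]},{"offset": [12,0,0.25],"angular": [0,0,0]},{"offset": [15,0,0.3],"angular": [0,0,0]},{"offset": [18,0,0.35],"angular": [0,0,0]},{"offset": [18,0,0.35],"angular": [0,0,0]}]}}

```text
t: 9.42
eef_pos: [0.5799, -0.0843, 0.0724]
orientation: [0.652, 0.758, 0.0, -0.0]
force: [-0.5, 0.0, 4.2]
gripper_width: 0.0006
```

```bash
python3 tr.py
```

```text
[4.23 5.37 4.14] [ 0.5799 -0.0844  0.0723] t 9.57 tcp y in edge frame -0.0329
band corners edge frame mm
 [[ 37.8 -58.5]
 [ 85.1 -57.7]
 [ 85.4 -43. ]
 [ 36.8 -41.2]] rear mid [ 61.4 -58.1] lead y 16.9 tilt deg 0.9
```

Request:
{"name": "drive_tool", "arguments": {"commands": [{"offset": [3,0,0.0],"angular": [0,0,0]},{"offset": [6,0,0.05],"angular": [0,0,0]},{"offset": [9,0,0.1],"angular": [0,0,0]},{"offset": [12,0,0.15],"angular": [0,0,0]},{"offset": [12,0,0.15],"angular": [0,0,0]},{"offset": [12,0,0.15],"angular": [0,0,0]}]}}

```text
t: 10.07
eef_pos: [0.5781, -0.0726, 0.0721]
orientation: [0.652, 0.758, 0.0, -0.0]
force: [0.4, -0.4, 4.8]
gripper_width: 0.0006
```

```bash
python3 tr.py; python3 - <<'E'
from h import *
s=optics.camera("scene");t=optics.camera("top")
f=lambda im,x,y,w,h,k:cv2.resize(im[y:y+h,x:x+w],None,fx=k,fy=k,interpolation=cv2.INTER_CUBIC)
cv2.imwrite("pics/d2.png",np.hstack([f(s["frame"],230,160,100,110,4),f(t["frame"],300,165,98,110,4)]))
E
```

```text
[4.83 5.25 5.66] [ 0.5781 -0.0725  0.0722] t 10.22 tcp y in edge frame -0.0209
band corners edge frame mm
 [[ 37.7 -46.8]
 [ 84.7 -44.8]
 [ 87.7 -31.4]
 [ 35.8 -29.2]] rear mid [ 61.2 -45.8] lead y 29.200000000000003 tilt deg 2.5
```

View pics/d2.png

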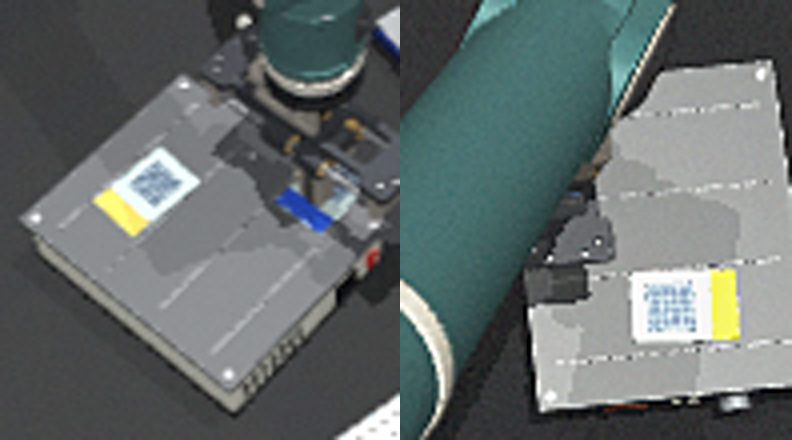

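Scene view: the band is at crop (303,208) and the clear end is out over the edge. Lead reads 29 mm and the yellow slide is unmoved. I'll lift straight up, open, and move over the overhang.

Request:
{"name": "drive_tool", "arguments": {"commands": [{"offset": [0,0,-3],"angular": [0,0,0]},{"offset": [0,0,-20],"angular": [0,0,0]},{"offset": [0,0,-50],"angular": [0,0,0]},{"offset": [0,0,-80],"angular": [0,0,0]},{"offset": [15,1,-100],"angular": [0,0,0]},{"offset": [36,3,-100],"angular": [0,0,0]},{"offset": [36,3,-100],"angular": [0,0,0]},{"offset": [36,3,-100],"angular": [0,0,0]}], "grip": -1}}

```text
t: 10.98
eef_pos: [0.5749, -0.0352, 0.1715]
orientation: [0.651, 0.759, -0.0, -0.001]
force: [-0.4, -0.5, 0.6]
gripper_width: 0.0516
```

```bash
python3 tr.py; python3 - <<'E'
from h import *
s=optics.camera("scene");t=optics.camera("top")
f=lambda im,x,y,w,h,k:cv2.resize(im[y:y+h,x:x+w],None,fx=k,fy=k,interpolation=cv2.INTER_CUBIC)
cv2.imwrite("pics/d3.png",np.hstack([f(s["frame"],250,160,98,110,4),f(t["frame"],300,165,98,110,4)]))
E
```

```text
[ 0.56 -0.56 -0.29] [ 0.5748 -0.038   0.1712] t 11.13 tcp y in edge frame 0.0137
band corners edge frame mm
 [[ 38.  -46.9]
 [ 85.4 -46. ]
 [ 36.4 -31.2]
 [ 86.8 -30.8]] rear mid [ 61.7 -46.4] lead y 28.6 tilt deg 1.0
```

View pics/d3.png

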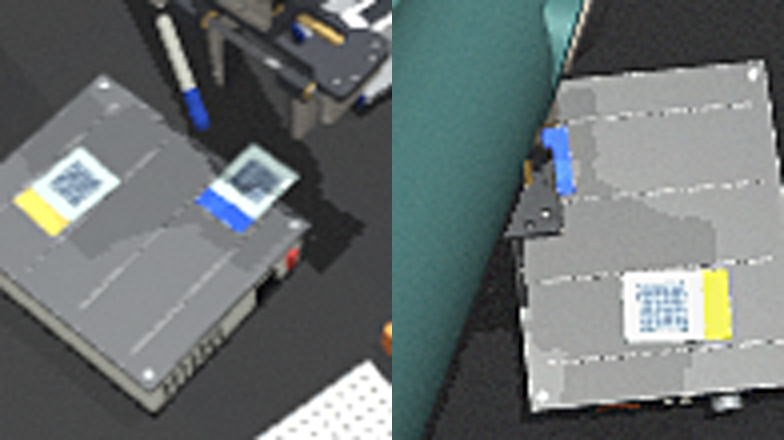

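Scene view: the blue slide lies with its clear end projecting over the edge (crop (290,180)), at rest. Next I'll descend astride the overhang, tilting 0.9° to match the plate's slope.

Request:
{"name": "drive_tool", "arguments": {"commands": [{"offset": [1,1,20],"angular": [0,0,0]},{"offset": [2,1.5,50],"angular": [0,-0.5,0]},{"offset": [2,1.5,80],"angular": [0,-0.9,0]},{"offset": [2,1.5,100],"angular": [0,-0.9,0]},{"offset": [2,1.5,112],"angular": [0,-0.9,0]},{"offset": [2,1.5,117],"angular": [0,-0.9,0]},{"offset": [2,1.5,117],"angular": [0,-0.9,0]},{"offset": [2,1.5,117],"angular": [0,-0.9,0]}]}}

```text
t: 11.9
eef_pos: [0.5775, -0.0356, 0.0558]
orientation: [0.653, 0.758, -0.005, 0.006]
force: [0.6, -0.8, -0.6]
gripper_width: 0.0921
```

```bash
python3 tr.py; python3 -c "
from h import *
print(R.from_quat(bot.sense()['orientation']).as_matrix().round(4), bot.sense()['force'],bot.sense()['gripper_width'])"
```

```text
[-0.65  0.46  0.34] [ 0.5778 -0.0351  0.0564] t 12.05 tcp y in edge frame 0.0161
band corners edge frame mm
 [[ 38.  -47.3]
 [ 85.  -45.3]
 [ 87.  -31. ]
 [ 36.4 -30.9]] rear mid [ 61.5 -46.3] lead y 28.700000000000003 tilt deg 2.4
[[-0.1483  0.9889  0.0047]
 [ 0.9888  0.1484 -0.0153]
 [-0.0158  0.0024 -0.9999]] [0.32122239 0.07909045 0.42972819] 0.09209555313330714
```

Request:
{"name": "drive_tool", "arguments": {"commands": [{"offset": [0,-1.5,2],"angular": [0,0,0]},{"offset": [0,-1.5,2],"angular": [0,0,0]},{"offset": [0,-1.5,2],"angular": [0,0,0]},{"offset": [0,-1.5,2],"angular": [0,0,0]},{"offset": [0,-1.5,2],"angular": [0,0,0]},{"offset": [0,-1.5,2],"angular": [0,0,0]},{"offset": [0,-1.5,2],"angular": [0,0,0]},{"offset": [0,-1.5,2],"angular": [0,0,0]},{"offset": [0,-1.5,2],"angular": [0,0,0]},{"offset": [0,-1.5,2],"angular": [0,0,0]}], "grip": 1, "grip_force": 15}}

```text
t: 12.88
eef_pos: [0.5754, -0.0352, 0.0531]
orientation: [0.652, 0.758, -0.005, 0.006]
force: [-1.0, 0.1, 0.8]
gripper_width: 0.0496
```

```bash
python3 tr.py
```

```text
[0.84 1.48 0.79] [ 0.5754 -0.0352  0.053 ] t 13.03 tcp y in edge frame 0.0164
band corners edge frame mm
 [[ 86.  -48.1]
 [ 36.8 -46.2]
 [ 85.6 -31.1]
 [ 38.2 -30.8]] rear mid [ 61.4 -47.2] lead y 27.799999999999997 tilt deg -2.2
```

Gripped at 49.6 mm. I'll lift, and measure the nest from the first pictures.

Request:
{"name": "drive_tool", "arguments": {"commands": [{"offset": [0,0,-2],"angular": [0,0,0]},{"offset": [0,0,-6],"angular": [0,0,0]},{"offset": [0,0,-15],"angular": [0,0,0]},{"offset": [0,0,-35],"angular": [0,0.4,0]},{"offset": [0,0,-60],"angular": [0,0.9,0]},{"offset": [0,0,-80],"angular": [0,0.9,0]},{"offset": [0,0,-90],"angular": [0,0.9,0]},{"offset": [0,0,-90],"angular": [0,0.9,0]}]}}

```text
t: 13.7
eef_pos: [0.5768, -0.0339, 0.1458]
orientation: [0.653, 0.758, 0.002, 0.002]
force: [0.8, -0.5, -0.4]
gripper_width: 0.0493
```

```bash
cat > nest.py <<'E'
from m import *
np.set_printoptions(precision=4,suppress=True)
T=optics.camera("top");S=optics.camera("scene")
T["frame"]=cv2.imread("pics/top0.png");S["frame"]=cv2.imread("pics/scene0.png")
for n,c,b in (("top",T,(230,205,35,45)),("scene",S,(325,145,50,45))):
    I=up(c,*b);g=cv2.cvtColor(I,cv2.COLOR_BGR2GRAY)
    cs,_=cv2.findContours((g<90).astype(np.uint8),cv2.RETR_CCOMP,cv2.CHAIN_APPROX_NONE)
    for k in cs:
        if cv2.contourArea(k)<150: continue
        x,y,w,h=cv2.boundingRect(k);r=cv2.minAreaRect(k);u=back(r[0],*b[:2]);print(n,"area",cv2.contourArea(k),"pix",u,"bbox",back((x,y),*b[:2]),w/8,h/8,"at .0655",cast(c,u,.0655)[0,:2])
c=T;b=(100,145,135,135);I=up(c,*b);g=cv2.cvtColor(I,cv2.COLOR_BGR2GRAY);b=(207,195,80,65);I=up(c,*b);g=cv2.cvtColor(I,cv2.COLOR_BGR2GRAY)
m=cv2.morphologyEx((g>120).astype(np.uint8),cv2.MORPH_CLOSE,np.ones((60,60)))
q=back(quad(big(m)),*b[:2]);P=cast(c,q,.032);print("tray",q,P[:,:2],np.linalg.norm(P-np.roll(P,1,0),axis=1))
cv2.imwrite("pics/nest.png",np.hstack([cv2.resize(cv2.imread("pics/top0.png")[205:250,230:270],None,fx=10,fy=10,interpolation=cv2.INTER_CUBIC),cv2.resize(cv2.imread("pics/scene0.png")[145:190,328:368],None,fx=10,fy=10,interpolation=cv2.INTER_CUBIC)]))
E
python3 nest.py; python3 -c "
from h import *
to([.5,.1,.14],98.5)"
```

```text
top area 9767.5 pix [247.    246.125] bbox [229.5625 242.8125] 35.0 6.75 at .0655 [0.4473 0.1738]
top area 499.0 pix [250.7712 236.1281] bbox [248.6875 235.1875] 4.25 2.75 at .0655 [0.4767 0.1653]
top area 326.0 pix [260.8752 233.6798] bbox [257.3125 233.0625] 7.25 1.375 at .0655 [0.4853 0.1368]
top area 301.5 pix [253.4925 232.7269] bbox [249.9375 232.1875] 7.25 1.125 at .0655 [0.487  0.1583]
top area 377.0 pix [244.6447 231.6491] bbox [240.4375 230.4375] 8.625 1.875 at .0655 [0.4888 0.1841]
top area 1279.5 pix [237.6649 224.2681] bbox [235.9375 216.9375] 3.625 14.875 at .0655 [0.5093 0.2062]
top area 661.0 pix [254.2695 216.7234] bbox [252.1875 215.0625] 4.125 3.875 at .0655 [0.534  0.1599]
top area 7193.5 pix [247.    207.375] bbox [229.5625 204.5625] 35.0 5.75 at .0655 [0.5607 0.1834]
scene area 663.5 pix [350.1062 168.5063] bbox [348.6875 165.4375] 3.0 6.25 at .0655 [0.5477 0.1553]
scene area 46085.0 pix [349.5   176.875] bbox [324.5625 164.3125] 50.0 25.25 at .0655 [0.5733 0.1272]
scene area 2785.0 pix [336.2082 169.108 ] bbox [332.5625 163.3125] 7.625 11.625 at .0655 [0.5161 0
[... 260 characters left out ...]
50.5625 152.5625] 7.25 11.375 at .0655 [0.523  0.2046]
scene area 508.0 pix [372.625 146.375] bbox [370.8125 144.5625] 3.75 3.75 at .0655 [0.5289 0.2942]
scene area 6171.0 pix [368.1474 150.4994] bbox [358.3125 144.5625] 16.25 15.75 at .0655 [0.5318 0.2666]
scene area 19373.5 pix [340.5625 153.875 ] bbox [324.5625 144.5625] 32.125 18.75 at .0655 [0.4747 0.1765]
tray [[ 2.1919e+02 -2.8883e+08]
 [ 2.1919e+02  5.8164e+02]
 [ 2.7128e+02  2.4819e+02]
 [ 2.0656e+02  2.3939e+02]] [[-5.0999 -0.2998]
 [-0.4435  0.1864]
 [ 0.4491  0.1072]
 [ 0.465   0.3005]] [5.5972 4.6817 0.8962 0.194 ]
pos [ 0.5749 -0.0334  0.1429] off [143.1 -54.2   3. ] ang [ 0.01 -0.02  0.07] F [ 0.47  0.47 -0.45] t 13.8 w 0.0495
```

View pics/nest.png

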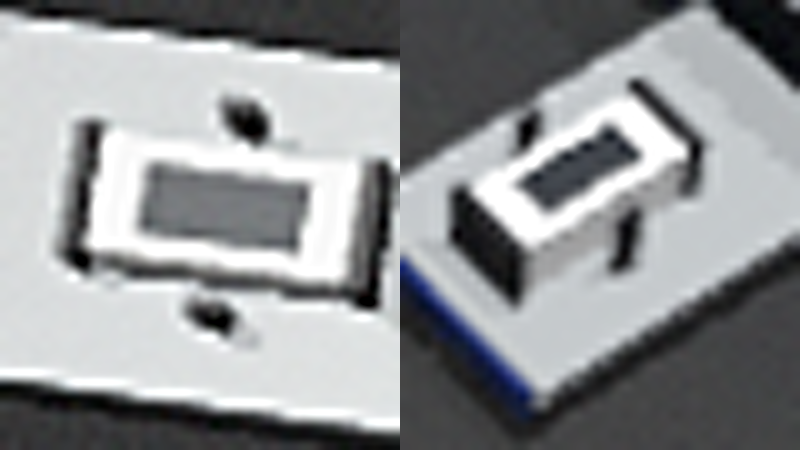

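Nest crops: in the top view the white deck spans about (95-365, 130-280) around a grey patch. In the scene view the deck corners are at (470,190), (632,95), (690,150) and (527,250). I'll fit the deck and the patch in both views.

```bash
cat > nest2.py <<'E'
from m import *
np.set_printoptions(precision=4,suppress=True)
T=optics.camera("top");S=optics.camera("scene")
T["frame"]=cv2.imread("pics/top0.png");S["frame"]=cv2.imread("pics/scene0.png")
u={}
for n,c,b in (("top",T,(232,211,38,26)),("scene",S,(330,147,40,33))):
    g=cv2.cvtColor(up(c,*b),cv2.COLOR_BGR2GRAY)
    m=(g>232).astype(np.uint8);ct=big(m);q=back(quad(ct),*b[:2]);P=cast(c,q,.062)
    L=P-np.roll(P,1,0);ln=np.linalg.norm(L,axis=1);print(n,"deck",P[:,:2].tolist(),"c",P.mean(0),ln)
    for l,k in zip(L,ln):
        if k>.055: print("  dir from y deg",np.degrees(np.arctan2(-l[0]*np.sign(l[1]),abs(l[1]))))
    f=np.zeros_like(m);cv2.drawContours(f,[ct],-1,1,-1);h=(f>0)&(g<170)
    r=cv2.minAreaRect(big(h));u[n]=back(r[0],*b[:2]);Q=cast(c,back(cv2.boxPoints(r),*b[:2]),.062)
    print("  patch c",cast(c,u[n],.062)[0],np.linalg.norm(Q-np.roll(Q,1,0),axis=1))
print(tri(T,u["top"],S,u["scene"]))
E
python3 nest2.py
```

```text
top deck [[0.5302369876489098, 0.20045610899208088], [0.5231061617880706, 0.12726607636575765], [0.49038800801768745, 0.13037064046786417], [0.49603676032220867, 0.20356159960718234]] c [0.5099 0.1654 0.062 ] [0.0343 0.0735 0.0329 0.0734]
  dir from y deg -5.564702837877177
  dir from y deg -4.413241092131071
  patch c [0.5088 0.1652 0.062 ] [0.0486 0.0215 0.0488 0.0215]
scene deck [[0.5305456144600341, 0.2021772954355895], [0.5247385044289846, 0.12923377437505845], [0.49205082429473235, 0.1315885708601845], [0.49543793537466607, 0.20582350841393737]] c [0.5107 0.1672 0.062 ] [0.0353 0.0732 0.0328 0.0743]
  dir from y deg -4.551776889406589
  dir from y deg -2.612417728293912
  patch c [0.5106 0.1673 0.062 ] [0.0213 0.0508 0.0216 0.0504]
(array([0.5097, 0.1664, 0.0613]), np.float64(0.002605554343880616))
```

```bash
python3 -c "
from h import *
to([.5117,.1917,.12],85.4)"
```

```text
pos [ 0.5742 -0.0335  0.1419] off [232.  -28.3  22. ] ang [-0.12 -0.   13.16] F [-0.29 -0.72 -0.33] t 13.9 w 0.0494
```

Request:
{"name": "drive_tool", "arguments": {"commands": [{"offset": [8,-1,0],"angular": [0,0,1]},{"offset": [25,-3,0],"angular": [0,0,2]},{"offset": [50,-6,0],"angular": [0,0,3]},{"offset": [75,-9,0],"angular": [0,0,4]},{"offset": [100,-12,0],"angular": [0,0,5]},{"offset": [125,-15,0],"angular": [0,0,6]},{"offset": [150,-18,0],"angular": [0,0,7.5]},{"offset": [175,-21,5],"angular": [0,0,9]},{"offset": [195,-24,10],"angular": [0,0,10.5]},{"offset": [212,-26,16],"angular": [0,0,12]},{"offset": [225,-27,22],"angular": [0,0,13.2]},{"offset": [232,-28,30],"angular": [0,0,13.2]},{"offset": [232,-28,40],"angular": [0,0,13.2]},{"offset": [232,-28,48],"angular": [0,0,13.2]},{"offset": [232,-28,52],"angular": [0,0,13.2]},{"offset": [232,-28,52],"angular": [0,0,13.2]},{"offset": [232,-28,52],"angular": [0,0,13.2]}]}}

```text
t: 15.32
eef_pos: [0.5133, 0.1902, 0.0908]
orientation: [0.736, 0.677, -0.0, 0.0]
force: [0.2, -0.5, -0.6]
gripper_width: 0.0494
```

```bash
cat > tn.py <<'E'
from m import *
import sys
S=optics.camera("scene");T=optics.camera("top");st=bot.sense();print(st["eef_pos"].round(4),st["force"].round(1),"w",round(st["gripper_width"],4),"t",round(st["t"],2))
a=np.radians(85.4);d=np.array([np.cos(a),np.sin(a)]);e=np.array([d[1],-d[0]])
zs=float(sys.argv[1]) if len(sys.argv)>1 else st["eef_pos"][2]+.0185
print("tcp-nest e,d mm",(st["eef_pos"][:2]-[.5097,.1664])@e*1000,(st["eef_pos"][:2]-[.5097,.1664])@d*1000)
for n,c,N,b in (("scene",S,[.5107,.1672],(300,120,90,100)),("top",T,[.5091,.1653],(215,190,75,65))):
    h=cv2.cvtColor(up(c,*b),cv2.COLOR_BGR2HSV)
    m=(h[...,0]>100)&(h[...,0]<128)&(h[...,1]>140)&(h[...,2]>60)
    cs,_=cv2.findContours(m.astype(np.uint8),cv2.RETR_EXTERNAL,cv2.CHAIN_APPROX_NONE)
    for k in cs:
        if cv2.contourArea(k)<1000: continue
        try: P=cast(c,back(quad(k),*b[:2]),zs)[:,:2]-N
        except Exception as x: print(n,x); continue
        A=np.c_[P@e,P@d]*1000;A=A[np.argsort(A[:,1])];dd=A[1]-A[0];dd*=np.sign(dd[0])
        print(n,A.round(1).tolist(),"rear mid",A[:2].mean(0).round(1),"tilt",np.degrees(np.arctan2(dd[1],dd[0])).round(1))
E
python3 tn.py; python3 - <<'E'
from h import *
s=optics.camera("scene");t=optics.camera("top")
f=lambda im,x,y,w,h,k:cv2.resize(im[y:y+h,x:x+w],None,fx=k,fy=k,interpolation=cv2.INTER_CUBIC)
cv2.imwrite("pics/n1.png",np.hstack([f(s["frame"],310,130,65,70,6),f(t["frame"],225,200,65,70,6)]))
E
```

```text
[0.5136 0.1908 0.0914] [ 0.2 -1.1 -0.4] w 0.0496 t 15.42
tcp-nest e,d mm 1.9001751616700615 24.635221718316828
scene [[91.9, -104.4], [92.4, -103.7], [-4.2, -102.8], [-4.2, -102.8]] rear mid [  92.1 -104.1] tilt 53.7
scene [[20.4, -42.4], [-28.0, -40.6], [28.2, -26.4], [-26.7, -24.1]] rear mid [ -3.8 -41.5] tilt -2.1
scene [[101.5, 105.3], [53.7, 105.7], [35.5, 118.2], [83.9, 118.2]] rear mid [ 77.6 105.5] tilt -0.5
top [[-24.5, -39.7], [20.4, -37.9], [-21.5, -24.7], [24.4, -24.6]] rear mid [ -2.  -38.8] tilt 2.3
```

View pics/n1.png

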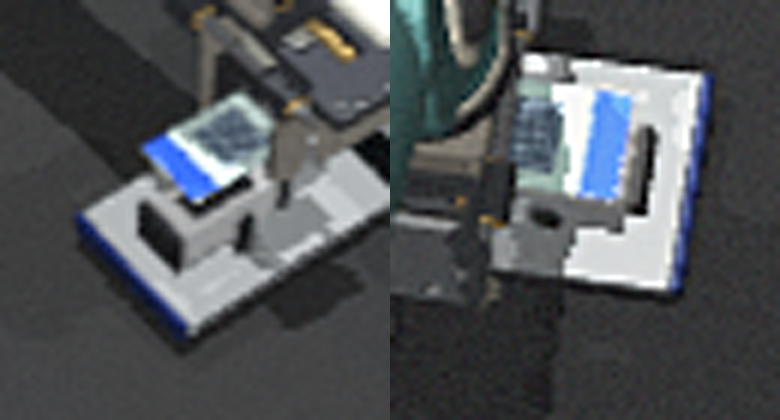

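Picture: the slide hangs over the nest with the blue band toward the front stop (scene (190,165), top (607,143)). It is roughly aligned and looks level. I'll triangulate the band corners to check height and offset.

```bash
cat > tb.py <<'E'
from m import *
S=optics.camera("scene");T=optics.camera("top");st=bot.sense()
d=np.array([np.cos(np.radians(85.4)),np.sin(np.radians(85.4))]);e=np.array([d[1],-d[0]]);Q={}
for n,c,b in (("s",S,(325,140,45,35)),("t",T,(310-225+225-85+85-80,205,40,45))):
    if n=="t": b=(300-0,205,1,1); b=(225,200,65,70); b=(244,205,24,35)
    if n=="t": b=(248,205,24,40)
    I=up(c,*b);h=cv2.cvtColor(I,cv2.COLOR_BGR2HSV);m=(h[...,0]>100)&(h[...,0]<128)&(h[...,1]>120)&(h[...,2]>70)
    k=big(m);q=quad(k);q=back(q,*b[:2]);P=cast(c,q,.1)[:,:2]
    rel=P-P.mean(0);o=[np.argmax(rel@(i*e*.5+j*d*3)) for j,i in((-1,-1),(-1,1),(1,-1),(1,1))];Q[n]=q[o]
X=[]
for a,b in zip(Q["t"],Q["s"]):
    p,r=tri(T,a,S,b);X.append(p);v=p[:2]-[.5097,.1664];print("e,d,z mm",np.round([v@e*1000,v@d*1000,p[2]*1000],1),"miss",round(r*1000,1))
m=np.mean(X,0);v=m[:2]-[.5097,.1664];print("mean",v@e*1000,v@d*1000,m[2],"tcp",st["eef_pos"])
E
python3 tb.py
```

```text
e,d,z mm [-26.8 -41.1 114.4] miss 1.6
e,d,z mm [ 22.5 -38.4 106.9] miss 1.7
e,d,z mm [-22.3 -24.1 111.7] miss 1.4
e,d,z mm [ 24.2 -21.2 103.3] miss 5.2
mean -0.5915701289746154 -31.17032356299919 0.10908991190379852 tcp [0.51325981 0.19146645 0.09143667]
```

Request:
{"name": "drive_tool", "arguments": {"commands": [{"offset": [0.5,0,8],"angular": [0,0,0]},{"offset": [1,-0.5,20],"angular": [0,0,0]},{"offset": [1,-0.5,28],"angular": [0,0,0]},{"offset": [1,-0.5,34],"angular": [0,0,0]},{"offset": [1,-0.5,36],"angular": [0,0,0]},{"offset": [1,-0.5,36],"angular": [0,0,0]},{"offset": [1,-0.5,36],"angular": [0,0,0]},{"offset": [1,-0.5,36],"angular": [0,0,0]}]}}

```text
t: 16.28
eef_pos: [0.5129, 0.1924, 0.0553]
orientation: [0.735, 0.678, 0.0, 0.0]
force: [0.1, -0.3, -0.9]
gripper_width: 0.0494
```

```bash
python3 tn.py; python3 tb.py; python3 - <<'E'
from m import *
c=optics.camera("top")
# lateral edges of slide seen from the top: profile along e at several d stations, z of slide top
st=bot.sense();z=st["eef_pos"][2]+.0185
a=np.radians(85.4);d=np.array([np.cos(a),np.sin(a)]);e=np.array([d[1],-d[0]]);N=np.array([.5091,.1653])
h=c["frame"].astype(np.float32)
for s in (-34,-30,-26,-20,-16,-12):
    t=np.arange(-40,41,2);P=np.c_[(N+d*s/1000+np.outer(t/1000,e)),np.full(len(t),z)]
    uv=proj(c,P).astype(np.float32);v=cv2.remap(h,uv[None,:,0],uv[None,:,1],cv2.INTER_LINEAR)[0]
    print(s,[f"{int(x[0])},{int(x[2])}" for x in v])
f=lambda im,x,y,w,h,k:cv2.resize(im[y:y+h,x:x+w],None,fx=k,fy=k,interpolation=cv2.INTER_CUBIC)
cv2.imwrite("pics/n2.png",f(c["frame"],225,200,65,70,8))
E
```

```text
[0.5129 0.1926 0.0554] [ 0.3 -0.5  0.1] w 0.0496 t 16.38
tcp-nest e,d mm 1.0808929192039078 26.364540284465658
scene [[-26.7, -90.5], [73.3, -87.4], [74.9, -85.6], [-21.0, -85.0]] rear mid [ 23.3 -89. ] tilt 1.8
scene [[-20.3, -37.9], [23.4, -36.9], [23.0, -23.1], [-25.6, -21.9]] rear mid [  1.5 -37.4] tilt 1.4
scene [[70.2, 130.7], [-31.6, 131.3], [-44.5, 143.2], [73.6, 143.4]] rear mid [ 19.3 131. ] tilt -0.3
top [[-24.4, -38.2], [14.7, -33.5], [-22.8, -22.9], [27.0, -22.8]] rear mid [ -4.9 -35.8] tilt 6.8
e,d,z mm [-23.5 -37.7  71.6] miss 1.9
e,d,z mm [ 23.5 -37.5  72. ] miss 3.4
e,d,z mm [-25.1 -21.1  70.3] miss 3.9
e,d,z mm [ 22.7 -21.7  72.3] miss 3.1
mean -0.5956902456450697 -29.48373054147911 0.07158079441792661 tcp [0.51280608 0.19260012 0.05537026]
-34 ['216,214', '218,215', '223,217', '186,181', '89,88', '92,95', '131,114', '201,136', '239,110', '254,101', '254,101', '251,100', '250,101', '250,100', '251,102', '251,101', '252,99', '252,100', '251,98', '251,96', '250,98', '250,98', '250,101', '250,97', '251,96', '251,97', '251,98', '251,104', '249,111', '248,112', '249,119'
[... 1632 characters left out ...]
'251,255', '250,255', '249,255', '248,254', '247,252', '247,252', '247,252', '247,252', '247,252', '247,252', '247,252', '247,252', '248,253', '249,253', '251,253', '227,225', '206,202', '211,206', '219,214', '230,226', '235,233', '222,217', '214,208']
-12 ['105,102', '106,103', '93,91', '86,85', '85,82', '99,96', '109,103', '116,108', '160,144', '182,166', '189,177', '171,155', '162,144', '163,145', '162,144', '162,143', '163,144', '171,155', '198,183', '223,213', '251,250', '254,255', '246,246', '237,233', '250,250', '252,254', '250,251', '249,250', '248,249', '248,248', '250,250', '252,251', '252,249', '204,200', '201,195', '216,210', '218,214', '226,222', '236,233', '213,208', '211,204']
```

Laterally the slide reads about −0.5 mm and along its length about 0. Both are within the 2 mm play. I'll lower by feel.

Request:
{"name": "drive_tool", "arguments": {"commands": [{"offset": [0,0.5,2],"angular": [0,0,0]},{"offset": [0,0.5,4],"angular": [0,0,0]},{"offset": [0,0.5,5],"angular": [0,0,0]},{"offset": [0,0.5,5],"angular": [0,0,0]},{"offset": [0,0.5,5],"angular": [0,0,0]}]}}

```text
t: 16.95
eef_pos: [0.513, 0.1924, 0.0499]
orientation: [0.735, 0.678, -0.0, -0.0]
force: [-0.4, 1.0, -0.3]
gripper_width: 0.0495
```

Request:
{"name": "drive_tool", "arguments": {"commands": [{"offset": [0,0,1],"angular": [0,0,0]},{"offset": [0,0,1],"angular": [0,0,0]},{"offset": [0,0,1],"angular": [0,0,0]}]}}

```text
t: 17.2
eef_pos: [0.5131, 0.1924, 0.049]
orientation: [0.735, 0.678, -0.0, -0.0]
force: [-0.1, -0.2, -0.1]
gripper_width: 0.0496
```

Request:
{"name": "drive_tool", "arguments": {"commands": [{"offset": [0,0,1],"angular": [0,0,0]},{"offset": [0,0,1],"angular": [0,0,0]},{"offset": [0,0,1],"angular": [0,0,0]}]}}

```text
t: 17.45
eef_pos: [0.5131, 0.1925, 0.048]
orientation: [0.735, 0.678, 0.0, 0.0]
force: [0.5, 0.7, -1.0]
gripper_width: 0.0492
```

Request:
{"name": "drive_tool", "arguments": {"commands": [{"offset": [0,0,0.7],"angular": [0,0,0]},{"offset": [0,0,0.7],"angular": [0,0,0]},{"offset": [0,0,0.7],"angular": [0,0,0]}]}}

```text
t: 17.7
eef_pos: [0.5131, 0.1924, 0.0473]
orientation: [0.735, 0.678, -0.0, 0.0]
force: [0.2, 0.2, -0.7]
gripper_width: 0.0493
```

Request:
{"name": "drive_tool", "arguments": {"commands": [{"offset": [0,0,0.6],"angular": [0,0,0]},{"offset": [0,0,0.6],"angular": [0,0,0]},{"offset": [0,0,0.6],"angular": [0,0,0]}]}}

```text
t: 17.95
eef_pos: [0.5131, 0.1925, 0.047]
orientation: [0.735, 0.678, 0.0, -0.0]
force: [-0.5, -0.2, 3.6]
gripper_width: 0.0492
```

Contact came at TCP z 0.0470, against 0.0465 predicted for fully home. I'll check by camera before letting go.

```bash
python3 tn.py .065 | grep -v "1[0-9][0-9]\.\|-[89]"; python3 tb.py
```

```text
[0.5132 0.1925 0.047 ] [-0.3 -0.5  5.1] w 0.0496 t 18.05
tcp-nest e,d mm 1.3536105877948807 26.257044754008085
scene [[-19.2, -40.5], [29.1, -37.3], [21.8, -22.5], [-26.9, -21.9]] rear mid [  4.9 -38.9] tilt 3.8
top [[-20.4, -38.1], [18.6, -36.0], [-25.6, -22.9], [23.9, -22.6]] rear mid [ -0.9 -37. ] tilt 3.2
e,d,z mm [-21.4 -38.5  61.4] miss 1.2
e,d,z mm [ 22.5 -38.5  64.1] miss 1.2
e,d,z mm [-25.9 -22.4  67.2] miss 2.2
e,d,z mm [ 24.6 -20.9  60.2] miss 4.6
mean -0.04390692944443268 -30.081636569314 0.0632086508778538 tcp [0.51317206 0.19244475 0.04697675]
```

Offsets are about 0 across, −0.3 mm along, and the band sits at deck height, so the slide is home. I'll ease off, open and retreat upward.

Request:
{"name": "drive_tool", "arguments": {"commands": [{"offset": [0,0,-0.2],"angular": [0,0,0]},{"offset": [0,0,-0.2],"angular": [0,0,0]},{"offset": [0,0,-0.2],"angular": [0,0,0]},{"offset": [0,0,-0.2],"angular": [0,0,0]},{"offset": [0,0,-0.2],"angular": [0,0,0]},{"offset": [0,0,-0.2],"angular": [0,0,0]},{"offset": [0,0,-0.2],"angular": [0,0,0]},{"offset": [0,0,-0.2],"angular": [0,0,0]}], "grip": -0.5}}

```text
t: 18.82
eef_pos: [0.5131, 0.1924, 0.0469]
orientation: [0.735, 0.678, -0.0, 0.0]
force: [-1.4, 0.2, -0.7]
gripper_width: 0.0688
```

Request:
{"name": "drive_tool", "arguments": {"commands": [{"offset": [0,0,-8],"angular": [0,0,0]},{"offset": [0,0,-30],"angular": [0,0,0]},{"offset": [0,0,-65],"angular": [0,0,0]},{"offset": [0,0,-100],"angular": [0,0,0]},{"offset": [-30,0,-140],"angular": [0,0,0]},{"offset": [-70,0,-160],"angular": [0,0,0]},{"offset": [-110,0,-160],"angular": [0,0,0]},{"offset": [-150,0,-160],"angular": [0,0,0]},{"offset": [-190,0,-160],"angular": [0,0,0]},{"offset": [-230,0,-160],"angular": [0,0,0]},{"offset": [-230,0,-160],"angular": [0,0,0]},{"offset": [-230,0,-160],"angular": [0,0,0]}]}}

```text
t: 19.82
eef_pos: [0.4941, -0.0397, 0.2078]
orientation: [0.737, 0.675, 0.001, 0.0]
force: [-1.1, 0.8, 0.6]
gripper_width: 0.069
```

```bash
python3 tn.py .065 | grep -v "1[0-9][0-9]\.\|-[89]"; python3 tb.py; python3 - <<'E'
from h import *
s=optics.camera("scene");t=optics.camera("top")
f=lambda im,x,y,w,h,k:cv2.resize(im[y:y+h,x:x+w],None,fx=k,fy=k,interpolation=cv2.INTER_CUBIC)
cv2.imwrite("pics/n3.png",np.vstack([np.hstack([f(s["frame"],325,138,50,45,8),f(t["frame"],228,203,50,45,8)]),np.hstack([cv2.resize(s["frame"],(400,220)),cv2.resize(t["frame"],(400,220))])]))
E
```

```text
[ 0.4945 -0.036   0.2072] [0.2 0.6 0.6] w 0.0691 t 19.92
tcp-nest e,d mm 1.1001740544391378 -202.96858547444776
scene [[-20.5, -40.1], [21.9, -38.2], [26.4, -23.1], [-25.3, -21.9]] rear mid [  0.7 -39.1] tilt 2.5
top [[22.3, -37.4], [-21.3, -35.8], [21.8, -23.1], [-24.2, -22.8]] rear mid [  0.5 -36.6] tilt -2.1
e,d,z mm [-22.  -38.   61.1] miss 0.4
e,d,z mm [ 23.9 -38.5  64.2] miss 2.3
e,d,z mm [-25.2 -22.2  65.7] miss 2.5
e,d,z mm [ 23.1 -21.   60.2] miss 4.1
mean -0.04355650526461198 -29.915712612587942 0.06279019284953011 tcp [ 0.49459746 -0.03503037  0.20692279]
```

View pics/n3.png

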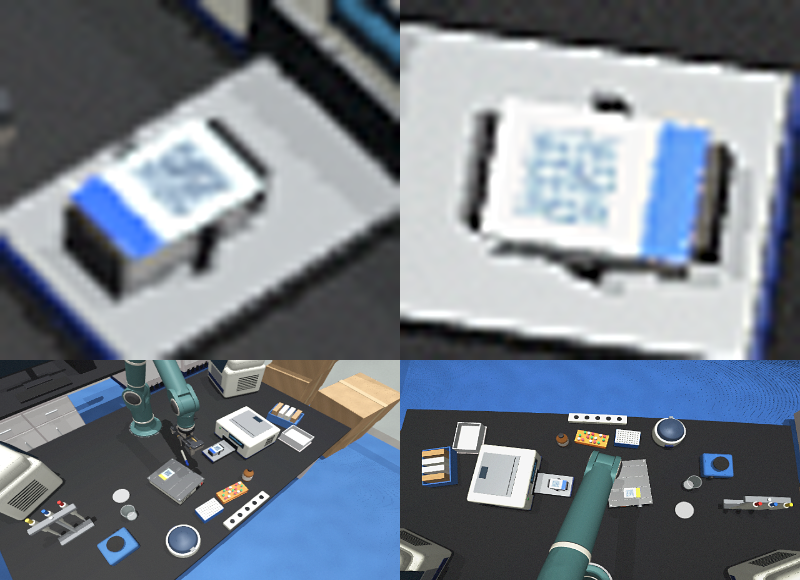

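The slide lies flat between the end stops, with the dark stops visible at both ends and the lugs on each side. The yellow slide and the bystanders look undisturbed.

```bash
python3 -c "
from bench import hand_in
print(hand_in())"
```

```text
the job is handed in; nothing more can be done
None
```

The blue-banded slide is flat in the reader's nest, and the job was handed in at about 20 s of the 64 s allowed.

- **Sliding out:** I dragged it clear end first with the closed fingertips. The overhang read about 29 mm, where 30 mm was wanted. Readings ran from 0.4 to 5.9 N. The press fell below 1 N once, and I corrected it before dragging on. The plate falls about 0.016 rad towards the edge.
- **Lifting and placing:** I gripped the overhang by its sides at 15 N, with the jaws at 49.6 mm. I lowered it into the nest by feel. It touched at TCP z 47.0 mm, where I expected 46.5 mm, with 3.6 to 5 N on it, then I let go and moved clear.
- **Last checks:** After release the slide's centre is within about 0.5 mm of the nest's centre. The final picture shows it between the stops, with the yellow slide and the rest of the bench looking undisturbed (checked by eye).

**Where the checks disagreed:**
- The arm's own position reading was about 1 to 2 mm off the cameras sideways, so I went by the cameras.
- Tilt read from the short blue band scatters by 2 to 3° either way.
- Its camera height reads about 2 mm low, as it did before I set the slide down.

One early move was refused for a missing field, and nothing moved.

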